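Stack the second battery in an open UPS and hold it home in the bay corner

TASK

Rebuild the battery pack of the opened power supply unit: lay the tan separator sheet squarely on top of the battery already in the bay and let it go, then stack the loose battery on the sheet, on its side and with its terminals facing the same way as those of the battery below. Push it firmly into the corner of the bay, against the side fence and the end fence at once, and finish while still gripping and pressing it against both, so that the strap can be fitted. Leave the lower battery where it sits and do not disturb the other things on the bench.

Things in the scene. Friction and masses are not known exactly. Their poses are not given: they have to be found in the camera images.
- chassis: Opened power supply unit, fixed: steel pan 150 (x) x 290 (y) mm, level. Origin: centre of its underside, at bench height (z 0). The battery bay (floor 8 mm up) is a corner of two fences, open to chassis +x and -y. Rear panel at y = -147 mm (99 high), bezel at y = +145 to +163 (102 high), transformer and board at y = +32 to +140 (to 66 high), lips 20 high along both long edges.
- bay_home (a point): Point on the bay floor (8 mm above the bench, axes parallel to the chassis's) under the centre of a battery that is fully home in the corner: x = -19, y = -28.5 mm in the chassis frame. The side fence's face is 26 mm from it towards -x, the end fence's face 48.5 mm from it towards +y.
- side_fence: Long steel stop of the bay, 3 mm thick, part of the chassis (same frame). Face at x = -45 mm, looking to +x, from y = -84 to +20 mm. Two upright tabs (y = -84 to -59 and -4 to +21) reach 80 mm above the bench; between them a finger cut-out 55 mm wide, its bottom edge 32 mm above the bench, leaves room for a finger beside the batteries' middle.
- end_fence: Short steel stop of the bay, 3 mm thick, part of the chassis (same frame). Face at y = +20 mm, looking to -y, x from -45 to +21 mm, 80 mm high above the bench. A battery sliding along a fence or on the sheet drags with ordinary friction (some 4 N on the sheet, more while it is pressed on a fence), so 10 to 20 N each way makes sure of both contacts.
- fitted_battery: Battery already in the bay, not fastened: dark grey block on its side, 52 (x) x 97 (y) x 43 (z) mm, 0.6 kg. Origin: centre of its underside, on the bay floor; its top is 51 mm above the bench. Axes parallel to the chassis's; within 2 mm of both fences. Two brass terminal tabs stick out 7 mm from its +x face, 37 mm either side of the middle.
- loose_battery: The same kind of battery, on its side on the bench: 52 (x) x 97 (y) x 43 (z) mm, 0.5 to 0.7 kg. Origin: centre of its underside. Terminal tabs stick out 7 mm from its +x face at half height, 37 mm either side of the middle (the middle is smooth, to be gripped). Stacked, its +x points to chassis +x and its underside is 56 mm above the bench.
- loose_terminals (a point): Middle of the terminal face (+x face) of the loose battery, 26 mm from its centre and 21.5 mm above its underside.
- separator: Flat stiff insulating sheet, tan fibre board, 46 (x) x 90 (y) x 5 (z) mm, 30 g, lying flat on the bench. Origin: centre of its underside. It is to lie on the fitted battery, long sides along the battery's long sides, centred on it (its underside then 51 mm above the bench).
- multimeter: Bystander: orange hand-held meter, 150 x 72 x 47 mm, lying on the bench beyond the chassis. Origin: centre of its underside.
- screwdriver: Bystander: black-handled screwdriver lying on the bench to the left of the chassis.
- screw_dish: Bystander: small steel dish, 80 mm across, 30 mm high, on the far right of the bench.
Mind the look-alikes: they are no part of the job. Leave any pink or purple look-alike of the loose_battery alone.

How it is judged:
By the outcome, as a careful person would: the job done as asked, in the order asked, and still so for the second after the job is handed in, while the arm keeps its last pose, push and grip.
It also fails if it takes over 67 s, if anything falls off the work surface, if the arm or the gripper's body presses on something with over 40 N, if the wrist force passes 120 N, or if a joint passes its speed limit or range.

ROBOT

A 6-joint arm with a two-finger parallel gripper is mounted at the origin on the work surface. World frame = base frame: x ahead of the robot, y to its left, z up, the work surface at z = 0. Lengths are in mm, angles in degrees, forces in N, time in s.
With the tool pointing down it reaches from about 300 to 850 mm from the base axis. Payload 4.2 kg.
Tool frame: the origin (TCP) lies at the very end of the fingers, on their centre line; the grasp point (between the pads) lies env.grip_point_offset behind it (env.grip_point_offset is the distance from the TCP to the grasp point, in mm); z points along the fingers, y is the direction in which the jaws open and shut (so a half turn about z gives the same grasp; the last joint's range is limited). The gripper opens to 91 mm and grips with 3 to 60 N. Pads are 32 mm wide; open, the fingers measure 118 mm over their backs; the gripper's body (76 mm by 178 mm) begins 60 mm behind the grasp point.
Start: joints at [73.339, 18.312, 89.639, -0, 72.044, -1.146], TCP at [153.816, 554.061, 213.976] pointing down, gripper open.
Joint ranges: [-177.97, 177.97], [-48.28, 115.42], [12.27, 149.76], [-77.06, 257.06], [2.81, 150.46], [-146.56, 146.56]. Speed limits (degrees/s): [147.25, 147.25, 180, 180, 180, 180].

INTERFACE

Orientations are given as [roll, pitch, yaw] about the fixed x, y, z axes, in that order (R = Rz(yaw) Ry(pitch) Rx(roll)).
In Python, from workcell import env, grab_frame, camera_params gives the robot as it stands. The module is installed in compiled form; this text tells all that it offers.
- The arm moves only by the shell command python3 -m creep 'ROWS' [OPENING] [FORCE]. ROWS is a JSON object of lists of equal length, an entry for each row: "offset": the shift along the tool's x, y, z in m, a list of three; "rotation": the turn, a rotation vector about the tool's x, y, z in degrees, a list of three. A call has 1 to 5 rows; each row shifts and turns the commanded pose from where the row before left it, along the tool's axes as they then stand; what a row does not reach is not made up. A row lasts 1/8 s, in which the tool goes at most 62.5 mm and 10.7 degrees, less where a joint would pass 70% of its speed; a pose out of reach is approached as far as the arm can. A call is refused whole if a number of a shift passes 0.0625 or a number of a turn 10.7, either way. A call with a gripper value outside its range is refused whole. OPENING is the closure, from 0 (fully open) to 1 (shut), set as the call begins (- or left out, the last holds). The fingers move at their own pace and stop on an object; FORCE is the grip in N (left out, the last holds). Time passes only in rows, so rows that do not move let the fingers close. It gives the time, the measured TCP pose, the force and the opening at its end, in the units of the state.
- env.state(): the state, without advancing time (a new reading comes with each control period).
- grab_frame(name): name is "scene" or "top" or "wrist"; returns the picture (420x560x3 uint8, red, green, blue); there is no depth.
- camera_params(name): a dict with "mtx" (3x3 intrinsics, pixels), "R" (3x3) and "t" (3): a world point X has camera coordinates R X + t. Camera axes: x right, y down, z forward; pixel columns grow to the right and rows downward; lengths in mm; the calibration is good to about 2 mm. A picture is of the moment at which its call begins: read the wrist's pose just before it. camera_params takes no time and is no camera call; for the wrist camera it gives the pose at the moment of the call.
- env.job_done(): hands the job in, once; it reports no verdict.
The state is a dict: "time_s": time; "qpos": joint angles; "qvel": joint speeds; "effort": joint torques, N m; "ee_pos": TCP position; "ee_rot": TCP orientation; "force": force on the tool from outside, world axes, zero at the start; "torque": the same for the moment, N m; "gripper_width": finger opening in mm.
Only numpy, scipy, OpenCV 4.12 (cv2) and the standard library are available. Lean on these libraries where they do the work, as an engineer would, in place of code of your own. Each camera call takes 0.05 s, during which the arm holds its last target.

## Working session

There is one attempt and no reset: what is moved stays moved. The work goes in short steps, Python scripts to look and compute and a shell command to move; the robot and the scene stay as the last step left them, time stands still between calls to the robot, and variables do not carry over. Pictures are saved under pics/ and viewed, and the job is handed in when it is done.

```bash
mkdir -p pics; ls; python3 - <<'E'
from workcell import env, grab_frame, camera_params
import cv2
print(env.state(), env.grip_point_offset)
for n in ("scene","top","wrist"):
    p=camera_params(n)
    im=grab_frame(n); cv2.imwrite(f"pics/{n}0.png",im[:,:,::-1]); 
    print(n,p)
E
```

```text
pics
{'time_s': 0.0, 'qpos': array([ 7.33382577e+01,  1.83526843e+01,  8.97070390e+01,  5.85980915e-04,
        7.20444474e+01, -1.14324266e+00]), 'qvel': array([ 0.00215414,  0.18585709,  0.03978554,  0.05851553, -0.01706436,
       -0.01253565]), 'effort': array([-4.85406108e-04, -4.12454259e+01, -2.31976211e+01,  7.28030805e-02,
        4.57289396e-02, -1.44468158e-04]), 'ee_pos': array([153.66383459, 553.55363903, 213.10554637]), 'ee_rot': array([-1.79895861e+02, -2.63541668e-03,  1.64481317e+02]), 'force': array([-0.35593982,  0.31578154, -1.54450746]), 'torque': array([-0.00624327,  0.01339425, -0.00888956]), 'gripper_width': 91.21835314818613} 18.8
scene {'mtx': array([[512.09361412,   0.        , 275.02583698],
       [  0.        , 512.09361412, 209.80686225],
       [  0.        ,   0.        ,   1.        ]]), 'R': array([[-0.11687455,  0.99310066, -0.00956164],
       [ 0.76868584,  0.08435939, -0.6340391 ],
       [-0.62885803, -0.08145293, -0.77324188]]), 't': array([  56.47582039, -443.10389113, 1641.80871683])}
top {'mtx': array([[477.66098013,   0.        , 277.63345195],
       [  0.        , 477.66098013, 204.7395289 ],
       [  0.        ,   0.        ,   1.        ]]), 'R': array([[-0.01660383, -0.99984297,  0.00619236],
       [-0.98857759,  0.01548828, -0.14991488],
       [ 0.14979543, -0.00861079, -0.98867952]]), 't': array([  -9.50288813,  592.12095419, 1239.51420157])}
wrist {'mtx': array([[306.61278783,   0.        , 278.53631658],
       [  0.        , 306.61278783, 205.96919773],
       [  0.        ,   0.        ,   1.        ]]), 'R': array([[ 0.26815695,  0.96337348, -0.00184172],
       [ 0.92631206, -0.25731472,  0.27520013],
       [ 0.2646466 , -0.07550284, -0.9613852 ]]), 't': array([-574.03349775,  -31.98280239,  390.64882408])}
```

View pics/scene0.png

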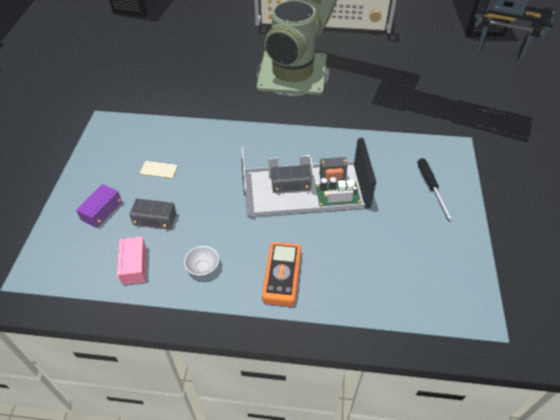

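View pics/top0.png

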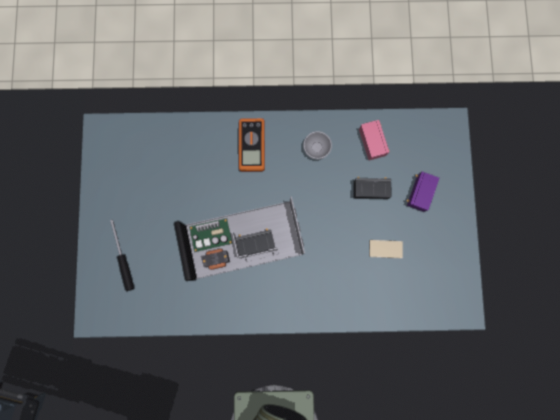

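View pics/wrist0.png

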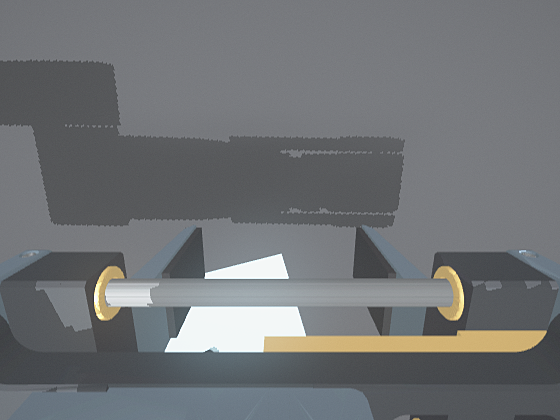

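```bash
python3 - <<'E'
import cv2
import numpy as np
a=cv2.imread("pics/top0.png"); 
l=cv2.resize(a[190:290,170:310],None,fx=5,fy=5,interpolation=cv2.INTER_CUBIC)
cv2.imwrite("pics/topA.png",l)
cv2.imwrite("pics/topB.png",cv2.resize(a[165:270,340:450],None,fx=5.5,fy=5.5,interpolation=cv2.INTER_CUBIC))
a=cv2.imread("pics/scene0.png"); 
cv2.imwrite("pics/scA.png",cv2.resize(a[130:225,235:385],None,fx=5,fy=5,interpolation=cv2.INTER_CUBIC))
cv2.imwrite("pics/scB.png",cv2.resize(a[150:240,70:220],None,fx=5,fy=5,interpolation=cv2.INTER_CUBIC))
E
```

```text
(no output)
```

View pics/topA.png

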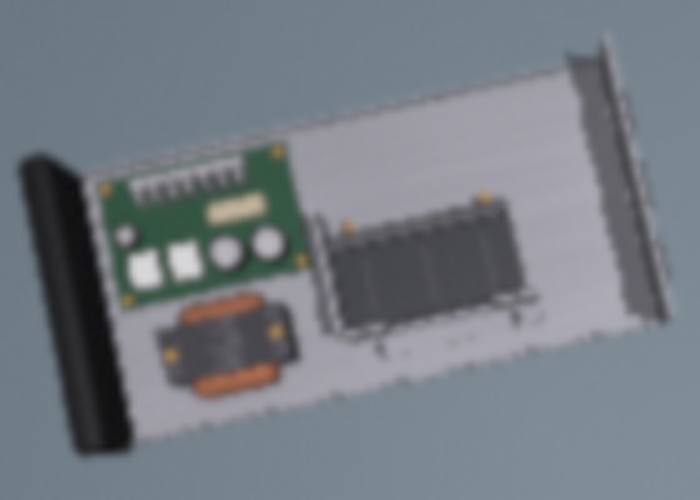

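View pics/topB.png

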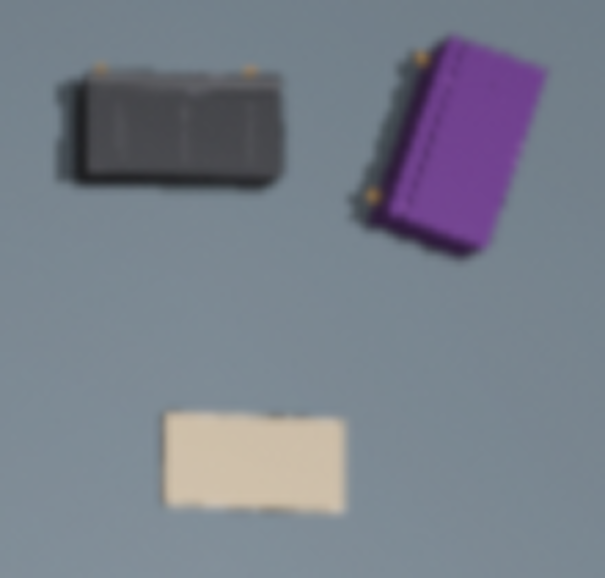

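View pics/scA.png

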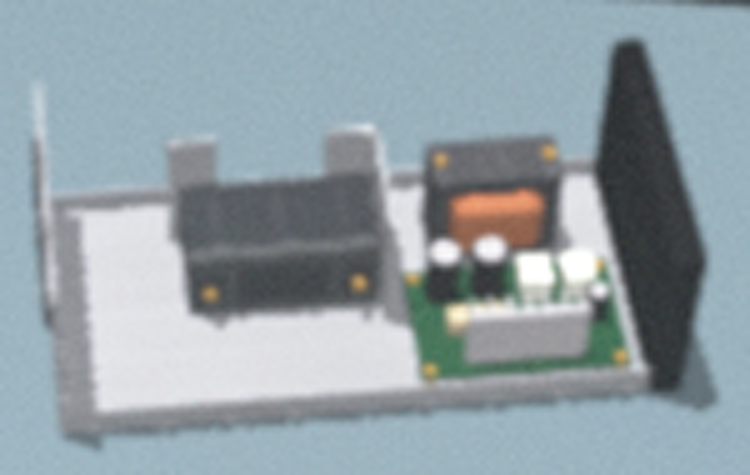

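View pics/scB.png

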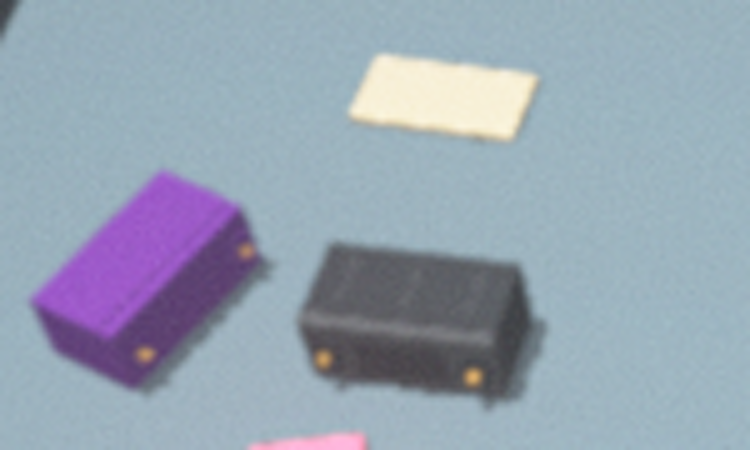

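```bash
cat > h.py <<'E'
import numpy as np, cv2
from workcell import env, grab_frame, camera_params
def ray(p,uv,z):
    K,R,t=p["mtx"],p["R"],p["t"]; C=-R.T@t
    uv=np.atleast_2d(uv).astype(float)
    d=(R.T@np.linalg.inv(K)@np.c_[uv,np.ones(len(uv))].T).T
    return C+d*((z-C[2])/d[:,2])[:,None]
def proj(p,X):
    X=np.atleast_2d(X); c=(p["R"]@X.T).T+p["t"]; q=(p["mtx"]@c.T).T; return q[:,:2]/q[:,2:]
def rect(P):
    P=np.asarray(P)[:,:2].astype(np.float32); r=cv2.minAreaRect(P); return r
def snap(n,f):
    p=camera_params(n); im=grab_frame(n); cv2.imwrite(f"pics/{f}.png",im[:,:,::-1]); np.savez(f"pics/{f}.npz",**p); return p,im
def st():
    s=env.state(); print("t",round(s["time_s"],2),"pos",s["ee_pos"].round(1),"rot",s["ee_rot"].round(2),"F",s["force"].round(1),"w",round(s["gripper_width"],1)); return s
E
python3 - <<'E'
from h import *
p=camera_params("top")
B=lambda q:np.array(q)/5.5+[340,165]
A=lambda q:np.array(q)/5+[170,190]
for n,q,z in (("sheet",B([(165,412),(345,418),(343,513),(165,505)]),5),("loose",B([(88,76),(280,76),(280,176),(88,176)]),43),("fit",A([(330,243),(507,200),(523,290),(340,330)]),51)):
    P=ray(p,q-0.5+.1,z); print(n,P.round(0)[:,:2].tolist(),P.mean(0).round(1), rect(P)); e=P[0]-P[1];print(np.degrees(np.arctan2(-e[0],e[1])))
a=cv2.imread("pics/top0.png").astype(int)
h=cv2.cvtColor(a.astype(np.uint8),cv2.COLOR_BGR2HSV)
m=((a[:,:,2]-a[:,:,0])>15)&(a[:,:,2]>120); m[:, :340]=0; m[:220]=0; m[290:]=0
v,u=np.nonzero(m); print(len(u), rect(ray(p,np.c_[u,v],5)))
E
```

```text
sheet [[497.0, -270.0], [493.0, -360.0], [446.0, -356.0], [451.0, -268.0]] [ 471.9 -313.7    5. ] ((471.5938415527344, -314.00799560546875), (89.9302978515625, 47.24089813232422), 87.16683197021484)
-2.83317288051315
loose [[661.0, -232.0], [660.0, -327.0], [610.0, -325.0], [611.0, -230.0]] [ 635.4 -278.5   43. ] ((635.3933715820312, -278.5933532714844), (96.28857421875, 50.12628936767578), 89.10861206054688)
-0.8774241452096948
fit [[503.0, 94.0], [524.0, -0.0], [477.0, -8.0], [457.0, 89.0]] [490.4  43.5  51. ] ((490.8652648925781, 44.13987350463867), (48.38932418823242, 100.37928009033203), 11.37649917602539)
12.790197698511847
530 ((471.7399597167969, -312.6046142578125), (85.35103607177734, 45.033447265625), 86.58560180664062)
```

```bash
cat >> h.py <<'E'
def rows(pos,yaw,wps,smax=60,rmax=10.5):
    """wps: list of (x,y,z,yaw) world; prints tool-frame rows (m, deg) 5 per call; tool pointing down"""
    pos=np.array(pos,float); out=[]
    for w in wps:
        d=np.array(w[:3])-pos; dy=(w[3]-yaw+180)%360-180
        n=max(1,int(np.ceil(max(np.linalg.norm(d)/smax,abs(dy)/rmax))))
        for i in range(n):
            c,s=np.cos(np.radians(yaw)),np.sin(np.radians(yaw))
            T=np.array([[c,s,0],[s,-c,0],[0,0,-1]])
            out.append((np.round(T.T@(d/n),1),round(-dy/n,2))); pos=pos+d/n; yaw+=dy/n
    import json
    for i in range(0,len(out),5):
        o=out[i:i+5]
        print(json.dumps({"offset":[[round(float(v)/1000,4) for v in a] for a,_ in o],"rotation":[[0,0,b] for _,b in o]}))
E
python3 - <<'E'
from h import *
p=camera_params("wrist"); s=env.state()
C=-p["R"].T@p["t"]; y=np.radians(164.48); T=np.array([[np.cos(y),np.sin(y),0],[np.sin(y),-np.cos(y),0],[0,0,-1]])
print("cam in tool",T.T@(C-s["ee_pos"]), "opt axis tool",T.T@p["R"][2])
for t in ([0,0,0],[0,0,100],[60,0,200],[0,0,200]): print(t,proj(p,s["ee_pos"]+T@np.array(t)))
rows([153.8,554.1,214],164.48,[(420,250,214,130),(465,-300,214,87)])
E
```

```text
cam in tool [  76.35148264    0.1808464  -170.07964299] opt axis tool [-0.27520267 -0.00169669  0.96138474]
[0, 0, 0] [[278.76241132 250.16344917]]
[0, 0, 100] [[278.85883142 204.96027648]]
[60, 0, 200] [[278.89207834 132.67350325]]
[0, 0, 200] [[278.90604957 182.82370865]]
{"offset": [[-0.0483, -0.0317, 0.0], [-0.0508, -0.0274, 0.0], [-0.053, -0.023, 0.0], [-0.0548, -0.0183, 0.0], [-0.0561, -0.0136, 0.0]], "rotation": [[0, 0, 4.93], [0, 0, 4.93], [0, 0, 4.93], [0, 0, 4.93], [0, 0, 4.93]]}
{"offset": [[-0.0571, -0.0087, 0.0], [-0.0576, -0.0038, 0.0], [-0.045, -0.0319, 0.0], [-0.0473, -0.0284, 0.0], [-0.0493, -0.0248, 0.0]], "rotation": [[0, 0, 4.93], [0, 0, 4.93], [0, 0, 4.3], [0, 0, 4.3], [0, 0, 4.3]]}
{"offset": [[-0.051, -0.021, 0.0], [-0.0524, -0.0172, 0.0], [-0.0536, -0.0132, 0.0], [-0.0544, -0.0091, 0.0], [-0.055, -0.005, 0.0]], "rotation": [[0, 0, 4.3], [0, 0, 4.3], [0, 0, 4.3], [0, 0, 4.3], [0, 0, 4.3]]}
{"offset": [[-0.0552, -0.0009, 0.0], [-0.0551, 0.0033, 0.0]], "rotation": [[0, 0, 4.3], [0, 0, 4.3]]}
```

```bash
python3 - <<'E'
from h import *
rows([153.8,554.1,214],164.48,[(490,43.5,214,101)],smax=62)
E
```

```text
{"offset": [[-0.0461, -0.0402, 0.0], [-0.0502, -0.0349, 0.0], [-0.0538, -0.0291, 0.0], [-0.0567, -0.023, 0.0], [-0.0588, -0.0166, 0.0]], "rotation": [[0, 0, 6.35], [0, 0, 6.35], [0, 0, 6.35], [0, 0, 6.35], [0, 0, 6.35]]}
{"offset": [[-0.0603, -0.01, 0.0], [-0.061, -0.0032, 0.0], [-0.061, 0.0035, 0.0], [-0.0603, 0.0103, 0.0], [-0.0588, 0.0169, 0.0]], "rotation": [[0, 0, 6.35], [0, 0, 6.35], [0, 0, 6.35], [0, 0, 6.35], [0, 0, 6.35]]}
```

```bash
python3 -m creep '{"offset": [[-0.046, -0.040, 0.0], [-0.050, -0.035, 0.0], [-0.054, -0.029, 0.0], [-0.057, -0.023, 0.0], [-0.059, -0.017, 0.0]], "rotation": [[0, 0, 6.35], [0, 0, 6.35], [0, 0, 6.35], [0, 0, 6.35], [0, 0, 6.35]]}' 0
python3 -m creep '{"offset": [[-0.060, -0.01, 0.0], [-0.061, -0.003, 0.0], [-0.061, 0.0035, 0.0], [-0.060, 0.010, 0.0], [-0.059, 0.017, 0.0]], "rotation": [[0, 0, 6.35], [0, 0, 6.35], [0, 0, 6.35], [0, 0, 6.35], [0, 0, 6.35]]}'
python3 -m creep '{"offset":[[0,0,0],[0,0,0]],"rotation":[[0,0,0],[0,0,0]]}'
python3 -c "
from h import *
st(); snap('wrist','w1')"
```

```text
time_s: 0.78
ee_pos: [322.7, 296.5, 213.9]
ee_rot: [180.0, 0.0, 132.6]
force: [0.7, 0.5, -1.7]
gripper_width: 91.0
time_s: 1.4
ee_pos: [490.5, 41.4, 213.9]
ee_rot: [180.0, -0.0, 100.8]
force: [0.7, 1.6, 0.3]
gripper_width: 91.2
time_s: 1.65
ee_pos: [489.2, 43.4, 213.5]
ee_rot: [-179.9, -0.0, 101.0]
force: [0.2, 0.9, 0.4]
gripper_width: 90.9
t 1.65 pos [489.2  43.4 213.5] rot [-1.7993e+02 -5.0000e-02  1.0097e+02] F [0.2 0.9 0.4] w 90.9
```

View pics/w1.png

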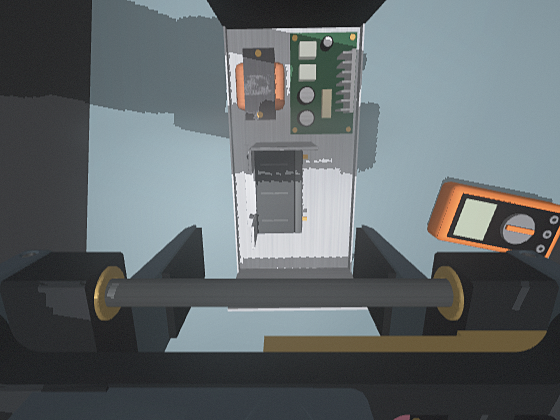

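```bash
python3 -c "
import cv2
a=cv2.imread('pics/w1.png')
cv2.imwrite('pics/w1z.png',cv2.resize(a[135:255,210:370],None,fx=5,fy=5,interpolation=cv2.INTER_CUBIC))"
```

```text
(no output)
```

View pics/w1z.png

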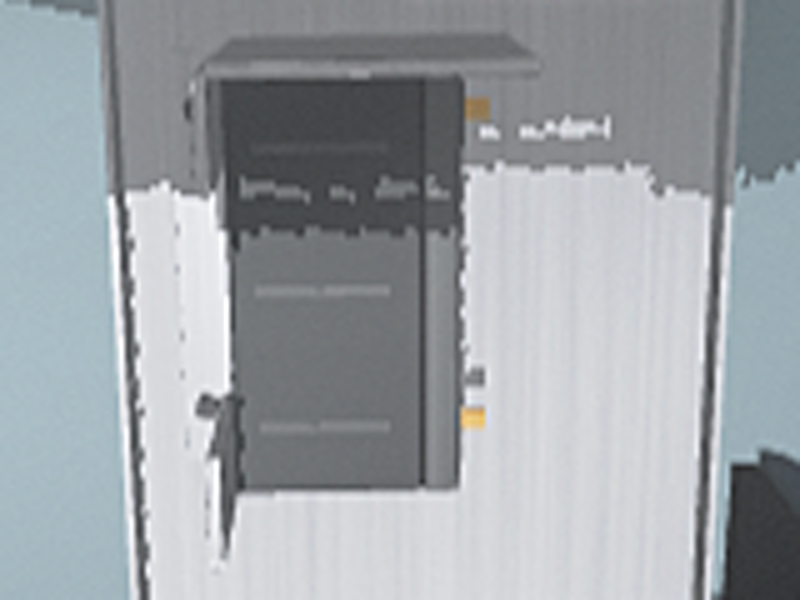

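```bash
python3 - <<'E'
from h import *
p=dict(np.load("pics/w1.npz"))
A=lambda q:(np.array(q,float)+.5)/5-.5+[210,135]
def r(n,q,z): 
    P=ray(p,A(q),z); print(n,P.round(1)[:,:2].tolist()); return P[:,:2]
b=r("bat",[(216,78),(464,78),(460,490),(240,490),(462,300),(231,300)],51)
print(rect(b))
e=r("endfence top front",[(205,77),(540,77)],80)
d=e[1]-e[0];print("yaw",np.degrees(np.arctan2(d[1],d[0])),np.linalg.norm(d))
l=r("right lip",[(735,0),(703,600)],20); d=l[0]-l[1];print("yaw",np.degrees(np.arctan2(-d[0],d[1])))
l2=r("left lip",[(103,0),(140,600)],20); d=l2[0]-l2[1];print("yaw",np.degrees(np.arctan2(-d[0],d[1])))
l3=r("right bat edge",[(465,90),(460,488)],51); d=l3[0]-l3[1];print("yaw",np.degrees(np.arctan2(-d[0],d[1])))
l4=r("term",[(478,108),(474,418)],29.5); d=l4[0]-l4[1];print("yaw",np.degrees(np.arctan2(-d[0],d[1])),np.linalg.norm(d))
E
```

```text
bat [[454.7, 81.8], [506.9, 91.9], [525.8, -0.4], [475.9, -10.1], [516.8, 43.9], [466.1, 34.1]]
((490.28692626953125, 40.6799201965332), (53.20170211791992, 94.9049072265625), 11.635957717895508)
endfence top front [[454.4, 84.9], [518.8, 97.3]]
yaw 10.94257432298147 65.58888797992756
right lip [[567.5, 118.7], [598.5, -29.3]]
yaw 11.807440591933883
left lip [[424.0, 90.9], [455.7, -57.0]]
yaw 12.073936593450851
right bat edge [[507.6, 89.4], [525.7, 0.0]]
yaw 11.441864834179933
term [[513.5, 84.1], [528.5, 10.7]]
yaw 11.55804372695898 74.8795177985395
```

```bash
python3 - <<'E'
from h import *
rows([490,43.5,214],101,[(472,-313.5,190,87)],smax=62)
E
```

```text
{"offset": [[-0.0578, -0.0143, 0.004], [-0.0584, -0.0119, 0.004], [-0.0588, -0.0095, 0.004], [-0.0591, -0.0071, 0.004], [-0.0594, -0.0047, 0.004]], "rotation": [[0, 0, 2.33], [0, 0, 2.33], [0, 0, 2.33], [0, 0, 2.33], [0, 0, 2.33]]}
{"offset": [[-0.0595, -0.0023, 0.004]], "rotation": [[0, 0, 2.33]]}
```

```bash
python3 -m creep '{"offset": [[-0.058, -0.0143, 0.004], [-0.0585, -0.012, 0.004], [-0.059, -0.0095, 0.004], [-0.059, -0.007, 0.004], [-0.0595, -0.0047, 0.004]], "rotation": [[0, 0, 2.33], [0, 0, 2.33], [0, 0, 2.33], [0, 0, 2.33], [0, 0, 2.33]]}'
python3 -m creep '{"offset":[[-0.0595, -0.0023, 0.004],[0,0,0],[0,0,0],[0,0,0]],"rotation":[[0,0,2.33],[0,0,0],[0,0,0],[0,0,0]]}'
python3 -c "
from h import *
st(); p,im=snap('wrist','w2')
a=im[:,:,::-1]; cv2.imwrite('pics/w2z.png',cv2.resize(a[110:250,200:360],None,fx=5,fy=4.2,interpolation=cv2.INTER_CUBIC))
a=im.astype(int); m=((a[:,:,0]-a[:,:,2])>25)&(a[:,:,0]>110); m[225:]=0; m[:100]=0;m[:,:180]=0;m[:,380:]=0
n,l,s,c=cv2.connectedComponentsWithStats(m.astype(np.uint8)); k=1+np.argmax(s[1:,4]); print(s[k])
v,u=np.nonzero(l==k); P=ray(p,np.c_[u,v],5); print(rect(P))"
```

```text
time_s: 2.33
ee_pos: [475.0, -254.5, 194.2]
ee_rot: [180.0, -0.0, 89.4]
force: [1.0, 0.7, 0.6]
gripper_width: 91.4
time_s: 2.82
ee_pos: [472.4, -312.1, 190.2]
ee_rot: [180.0, -0.0, 87.2]
force: [-0.9, -0.3, -1.1]
gripper_width: 91.2
t 2.83 pos [ 472.4 -312.1  190.2] rot [ 1.7999e+02 -3.0000e-02  8.7170e+01] F [-0.9 -0.3 -1.1] w 91.2
[257 150  40  22 705]
((472.9143981933594, -282.1707763671875), (24.238258361816406, 45.19206237792969), 86.02225494384766)
```

View pics/w2.png

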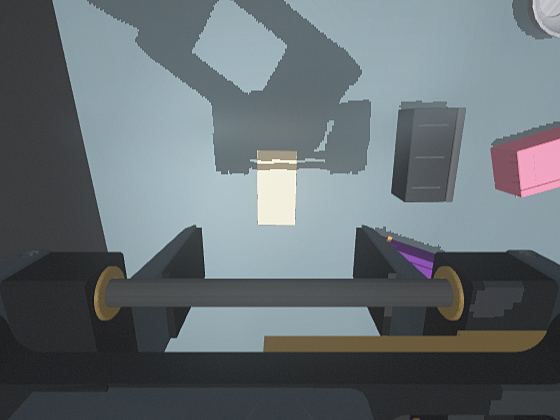

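View pics/w2z.png

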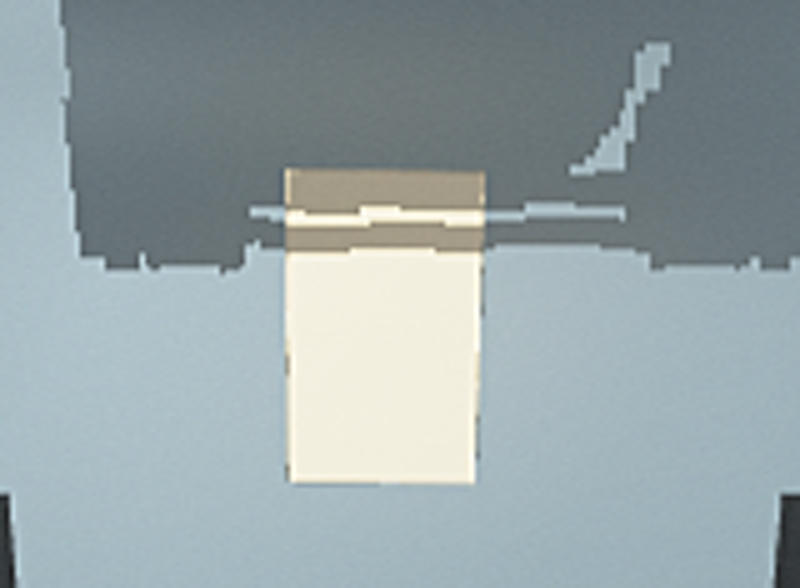

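```bash
python3 - <<'E'
from h import *
p=dict(np.load("pics/w2.npz"))
q=np.array([(285,170),(485,171),(476,484),(290,482)],float)
q=(q+.5)/[5,4.2]-.5+[200,110]
P=ray(p,q,5); print(P.round(1),P.mean(0),rect(P))
rows([472,-313.8,190],87.0,[(472.3,-313.5,5,86.8)])
E
```

```text
[[ 450.7 -268.6    5. ]
 [ 496.5 -271.2    5. ]
 [ 491.2 -361.4    5. ]
 [ 445.7 -358.5    5. ]] [ 471.04764868 -314.93360109    5.        ] ((470.997802734375, -314.96380615234375), (90.42930603027344, 45.83355712890625), 86.6595687866211)
{"offset": [[0.0001, 0.0001, 0.0462], [0.0001, 0.0001, 0.0462], [0.0001, 0.0001, 0.0462], [0.0001, 0.0001, 0.0462]], "rotation": [[0, 0, 0.05], [0, 0, 0.05], [0, 0, 0.05], [0, 0, 0.05]]}
```

```bash
python3 -m creep '{"offset":[[-0.003,-0.0015,0.06],[0,0,0.06],[0,0,0.05],[0,0,0.008],[0,0,0]],"rotation":[[0,0,0.4],[0,0,0],[0,0,0],[0,0,0],[0,0,0]]}'
python3 -c "
from h import *
st()"
```

```text
time_s: 3.5
ee_pos: [471.3, -316.9, 12.9]
ee_rot: [179.9, 0.0, 86.7]
force: [0.4, -0.3, 0.2]
gripper_width: 91.2
t 3.5 pos [ 471.3 -316.9   12.9] rot [1.7993e+02 4.0000e-02 8.6670e+01] F [ 0.4 -0.3  0.2] w 91.2
```

```bash
python3 -m creep '{"offset":[[0.001,0,0.006],[0,0,0.004],[0,0,0.0005],[0,0,0]],"rotation":[[0,0,0],[0,0,0],[0,0,0],[0,0,0]]}'
python3 -c "
from h import *
st()
snap('wrist','w3')"
```

```text
time_s: 4.0
ee_pos: [470.5, -316.2, 1.7]
ee_rot: [180.0, 0.0, 86.6]
force: [-0.7, -0.2, -0.4]
gripper_width: 91.0
t 4.0 pos [ 470.5 -316.2    1.7] rot [1.7997e+02 1.0000e-02 8.6600e+01] F [-0.7 -0.2 -0.4] w 91.0
```

View pics/w3.png

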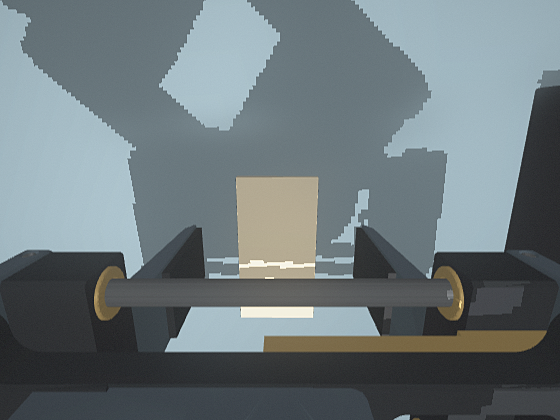

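```bash
python3 - <<'E'
from h import *
p=dict(np.load("pics/w3.npz"))
P=ray(p,[(236,177.5),(318.5,177.5),(313.5,318),(241,318)],5); print(P.round(1),P.mean(0),rect(P))
E
python3 -m creep '{"offset":[[0,0,0],[0,0,0],[0,0,0],[0,0,0],[0,0,0]],"rotation":[[0,0,0],[0,0,0],[0,0,0],[0,0,0],[0,0,0]]}' 0.6 15
python3 -c "
from h import *
st()"
```

```text
[[ 451.3 -268.9    5. ]
 [ 496.7 -271.6    5. ]
 [ 491.3 -361.5    5. ]
 [ 445.6 -358.7    5. ]] [ 471.22374937 -315.17872181    5.        ] ((471.1728820800781, -315.1764831542969), (90.02685546875, 45.8411750793457), 86.55775451660156)
time_s: 4.68
ee_pos: [470.4, -316.0, 1.4]
ee_rot: [-180.0, -0.0, 86.6]
force: [-0.7, 0.2, -0.8]
gripper_width: 46.2
t 4.67 pos [ 470.4 -316.     1.4] rot [-1.80e+02 -1.00e-02  8.66e+01] F [-0.7  0.2 -0.8] w 46.2
```

```bash
python3 - <<'E'
from h import *
rows([470.4,-316,1.4],86.6,[(470.4,-316,56,86.6),(470.4,-316,110,86.6),(472,-290,150,87.5),(490.9,41.4,150,101.5)],smax=58)
E
```

```text
{"offset": [[0.0, 0.0, -0.0546], [0.0, 0.0, -0.054], [0.026, 0.0001, -0.04], [0.0553, 0.0007, 0.0], [0.0552, 0.003, 0.0]], "rotation": [[0, 0, -0.0], [0, 0, -0.0], [0, 0, -0.9], [0, 0, -2.33], [0, 0, -2.33]]}
{"offset": [[0.0551, 0.0052, 0.0], [0.0548, 0.0075, 0.0], [0.0545, 0.0097, 0.0], [0.054, 0.0119, 0.0]], "rotation": [[0, 0, -2.33], [0, 0, -2.33], [0, 0, -2.33], [0, 0, -2.33]]}
```

```bash
python3 -m creep '{"offset": [[0,0,-0.02],[0,0,-0.035],[0, 0, -0.054], [0.026, 0, -0.04], [0.0553, 0.0007, 0]], "rotation": [[0,0,0],[0,0,0],[0, 0, 0], [0, 0, -0.9],[0,0,-2.33]]}'
python3 -m creep '{"offset": [[0.0552, 0.003, 0],[0.0551, 0.0052, 0.0], [0.0548, 0.0075, 0.0], [0.0545, 0.0097, 0.0], [0.054, 0.0119, 0.0]], "rotation": [[0, 0, -2.33],[0, 0, -2.33], [0, 0, -2.33], [0, 0, -2.33], [0, 0, -2.33]]}'
python3 -m creep '{"offset":[[0,0,0],[0,0,0],[0,0,0]],"rotation":[[0,0,0],[0,0,0],[0,0,0]]}'
python3 -c "
from h import *
st()
snap('wrist','w4');snap('scene','s4')"
```

```text
time_s: 5.3
ee_pos: [477.5, -236.5, 154.0]
ee_rot: [179.5, 0.2, 89.7]
force: [0.3, 0.7, -1.2]
gripper_width: 46.0
time_s: 5.92
ee_pos: [490.6, 43.0, 150.6]
ee_rot: [180.0, 0.0, 101.6]
force: [0.6, -0.4, -0.3]
gripper_width: 45.8
time_s: 6.3
ee_pos: [490.7, 40.0, 150.4]
ee_rot: [-180.0, 0.0, 101.4]
force: [-0.3, -0.2, -0.2]
gripper_width: 45.9
t 6.3 pos [490.7  40.  150.4] rot [-1.7998e+02  1.0000e-02  1.0138e+02] F [-0.3 -0.2 -0.2] w 45.9
```

View pics/w4.png

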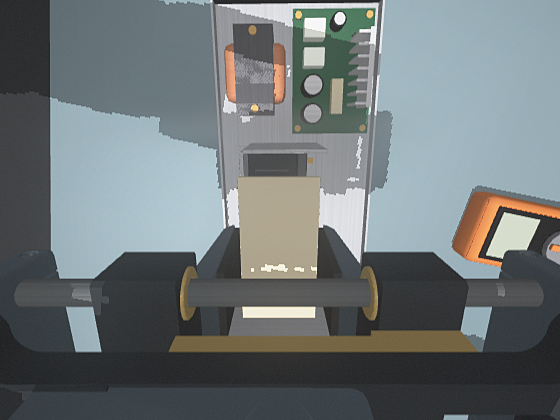

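```bash
python3 -m creep '{"offset":[[0.001,0,0.04],[0,0,0.035],[0,0,0.01],[0,0,0],[0,0,0]],"rotation":[[0,0,-0.1],[0,0,0],[0,0,0],[0,0,0],[0,0,0]]}'
python3 -c "
from h import *
st()
p,im=snap('wrist','w5');snap('scene','s5')
cv2.imwrite('pics/w5z.png',cv2.resize(im[100:260,200:360,::-1],None,fx=5,fy=3.75,interpolation=cv2.INTER_CUBIC))"
```

```text
time_s: 7.02
ee_pos: [491.8, 42.1, 66.7]
ee_rot: [179.8, 0.0, 101.6]
force: [0.0, 0.7, -0.2]
gripper_width: 45.8
t 7.03 pos [491.8  42.1  66.7] rot [1.7984e+02 2.0000e-02 1.0156e+02] F [ 0.   0.7 -0.2] w 45.8
```

View pics/w5z.png

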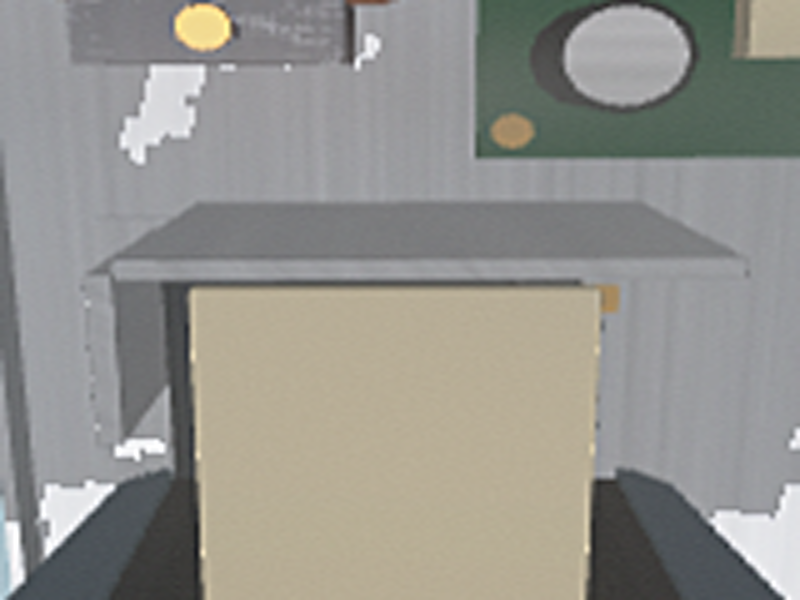

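```bash
python3 - <<'E'
from h import *
p=dict(np.load("pics/w5.npz"))
f=lambda q:(np.array(q,float)+.5)/[5,3.75]-.5+[200,100]
c,s=np.cos(np.radians(11.5)),np.sin(np.radians(11.5)); M=np.array([[c,s],[-s,c]])
o=np.array([490.7,42.2])
for n,q,z in (("sheet TL,TR",[(191,288),(601,288),(198,480),(593,480)],70.4),("bat L",[(166,285),(172,470)],51),("bat R",[(604,330),(603,470)],51),("endfence",[(112,280),(748,273)],80)):
    P=ray(p,f(q),z)[:,:2]; print(n,((P-o)@M.T).round(1).tolist())
E
```

```text
sheet TL,TR [[-20.1, 46.1], [25.0, 46.1], [-20.4, 16.2], [25.2, 16.2]]
bat L [[-25.7, 43.0], [-26.2, 10.9]]
bat R [[28.3, 35.4], [29.1, 10.9]]
endfence [[-26.9, 49.0], [38.7, 49.9]]
```

```bash
python3 -m creep '{"offset":[[-0.0008,-0.0022,0.005],[0,0,0.005],[0,0,0.002],[0,0,0],[0,0,0]],"rotation":[[0,0,0],[0,0,0],[0,0,0],[0,0,0],[0,0,0]]}'
python3 -c "
from h import *
st()"
```

```text
time_s: 7.75
ee_pos: [488.7, 41.0, 53.4]
ee_rot: [180.0, -0.0, 101.6]
force: [-0.0, 0.5, -0.3]
gripper_width: 45.7
t 7.75 pos [488.7  41.   53.4] rot [179.99  -0.   101.59] F [-0.   0.5 -0.3] w 45.7
```

```bash
python3 -m creep '{"offset":[[0,0,0.0005],[0,0,0.0005],[0,0,0]],"rotation":[[0,0,0],[0,0,0],[0,0,0]]}'
python3 -c "
from h import *
st()
p,im=snap('wrist','w6')
cv2.imwrite('pics/w6z.png',cv2.resize(im[100:260,200:360,::-1],None,fx=5,fy=3.75,interpolation=cv2.INTER_CUBIC))"
```

```text
time_s: 8.12
ee_pos: [488.6, 41.0, 52.4]
ee_rot: [180.0, -0.0, 101.6]
force: [0.2, -0.0, -0.5]
gripper_width: 45.6
t 8.12 pos [488.6  41.   52.4] rot [ 1.8000e+02 -1.0000e-02  1.0159e+02] F [ 0.2 -0.  -0.5] w 45.6
```

View pics/w6z.png

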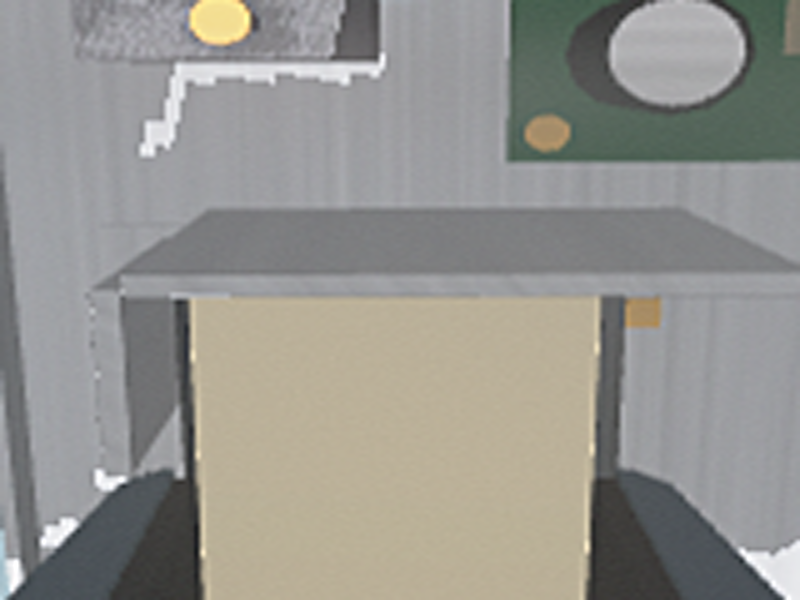

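```bash
python3 -m creep '{"offset":[[0,0.0005,0],[0,0,0]],"rotation":[[0,0,0],[0,0,0]]}'
python3 -m creep '{"offset":[[0,0,0],[0,0,0],[0,0,0]],"rotation":[[0,0,0],[0,0,0],[0,0,0]]}' 0.3
python3 -m creep '{"offset":[[0,0,-0.03],[0,0,-0.06],[0,0,-0.06],[0,0,0],[0,0,0]],"rotation":[[0,0,0],[0,0,0],[0,0,0],[0,0,0],[0,0,0]]}' 0
python3 -c "
from h import *
st()
p,im=snap('wrist','w7')
cv2.imwrite('pics/w7z.png',cv2.resize(im[125:265,200:360,::-1],None,fx=5,fy=4.2,interpolation=cv2.INTER_CUBIC))"
```

```text
time_s: 8.43
ee_pos: [489.2, 41.1, 52.5]
ee_rot: [180.0, -0.0, 101.6]
force: [-0.4, 0.1, -0.6]
gripper_width: 45.7
time_s: 8.8
ee_pos: [489.1, 41.1, 52.5]
ee_rot: [180.0, -0.0, 101.6]
force: [-0.7, 0.5, -1.0]
gripper_width: 63.5
time_s: 9.43
ee_pos: [488.5, 41.1, 202.0]
ee_rot: [-180.0, -0.0, 101.6]
force: [0.1, -0.4, -0.6]
gripper_width: 91.2
t 9.43 pos [488.5  41.1 202. ] rot [-1.7996e+02 -1.0000e-02  1.0159e+02] F [ 0.1 -0.4 -0.6] w 91.2
```

View pics/w7z.png

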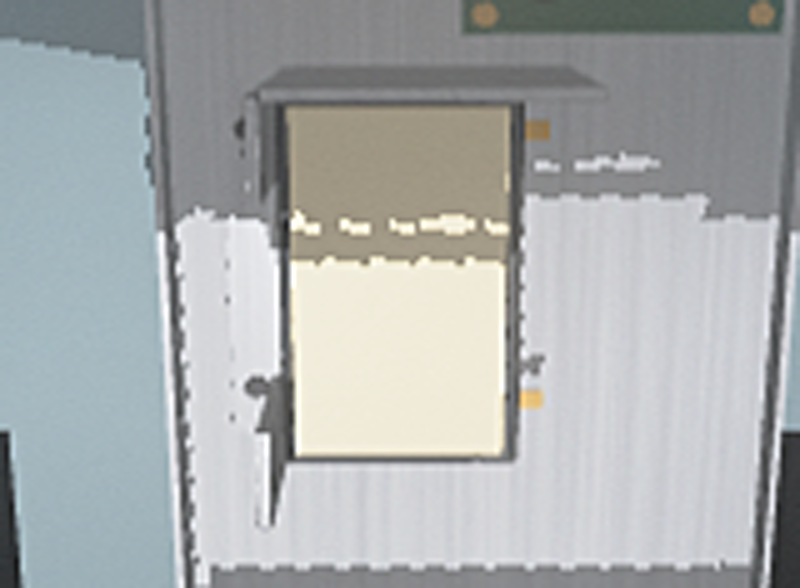

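```bash
python3 - <<'E'
from h import *
p=dict(np.load("pics/w7.npz"))
f=lambda q:(np.array(q,float)+.5)/[5,4.2]-.5+[200,125]
c,s=np.cos(np.radians(11.5)),np.sin(np.radians(11.5)); M=np.array([[c,s],[-s,c]])
o=np.array([490.7,42.2])
for n,q,z in (("sheet TL,TR,BR,BL",[(286,104),(511,104),(505,456),(294,456)],56),("bat R top,bot,BL",[(524,150),(516,460),(290,460)],51),("endfence",[(250,100),(606,100)],80)):
    P=ray(p,f(q),z)[:,:2]; print(n,((P-o)@M.T).round(1).tolist())
E
```

```text
sheet TL,TR,BR,BL [[-23.5, 45.9], [22.3, 45.9], [23.0, -45.2], [-23.4, -45.2]]
bat R top,bot,BL [[25.7, 34.1], [25.8, -48.2], [-24.7, -48.3]]
endfence [[-28.5, 49.1], [38.4, 49.1]]
```

```bash
python3 - <<'E'
from h import *
rows([488.5,41.1,202],101.6,[(635.4,-278.5,202,89)],smax=61)
E
```

```text
{"offset": [[-0.0571, 0.0133, 0.0], [-0.0566, 0.0154, 0.0], [-0.056, 0.0174, 0.0], [-0.0553, 0.0195, 0.0], [-0.0546, 0.0215, 0.0]], "rotation": [[0, 0, 2.1], [0, 0, 2.1], [0, 0, 2.1], [0, 0, 2.1], [0, 0, 2.1]]}
{"offset": [[-0.0537, 0.0235, 0.0]], "rotation": [[0, 0, 2.1]]}
```

```bash
python3 -m creep '{"offset": [[-0.057, 0.0133, 0.0], [-0.0565, 0.0154, 0.0], [-0.056, 0.0174, 0.0], [-0.0553, 0.0195, 0.0], [-0.0546, 0.0215, 0.0]], "rotation": [[0, 0, 2.1], [0, 0, 2.1], [0, 0, 2.1], [0, 0, 2.1], [0, 0, 2.1]]}'
python3 -m creep '{"offset":[[-0.054, 0.0235, 0],[0,0,0],[0,0,0],[0,0,0]],"rotation":[[0,0,2.1],[0,0,0],[0,0,0],[0,0,0]]}'
python3 -c "
from h import *
st()
p,im=snap('wrist','w8')
cv2.imwrite('pics/w8z.png',cv2.resize(im[125:265,200:360,::-1],None,fx=5,fy=4.2,interpolation=cv2.INTER_CUBIC))"
```

```text
time_s: 10.1
ee_pos: [611.2, -226.6, 199.8]
ee_rot: [-179.8, -0.1, 91.0]
force: [0.7, 0.3, 0.8]
gripper_width: 91.0
time_s: 10.6
ee_pos: [635.4, -277.1, 201.9]
ee_rot: [-179.9, -0.1, 89.1]
force: [0.4, 0.1, 1.3]
gripper_width: 91.5
t 10.6 pos [ 635.4 -277.1  201.9] rot [-1.7992e+02 -6.0000e-02  8.9070e+01] F [0.4 0.1 1.3] w 91.5
```

View pics/w8z.png

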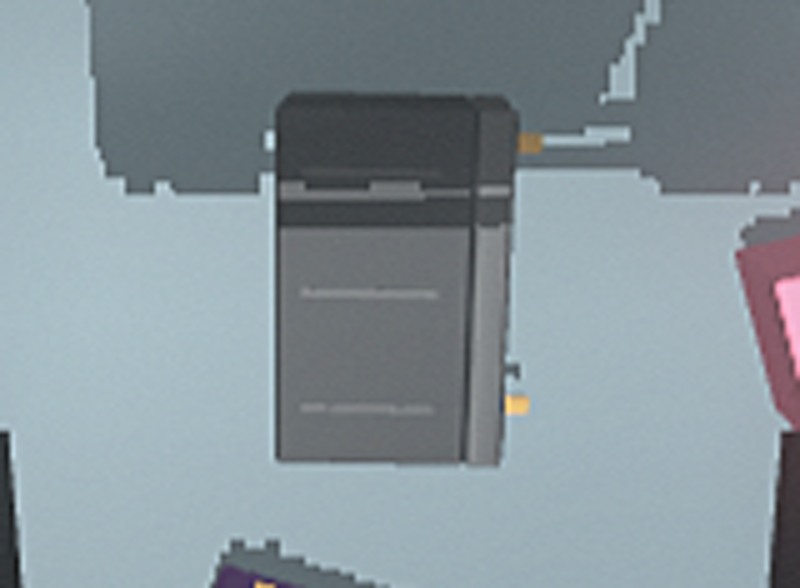

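View pics/w8.png

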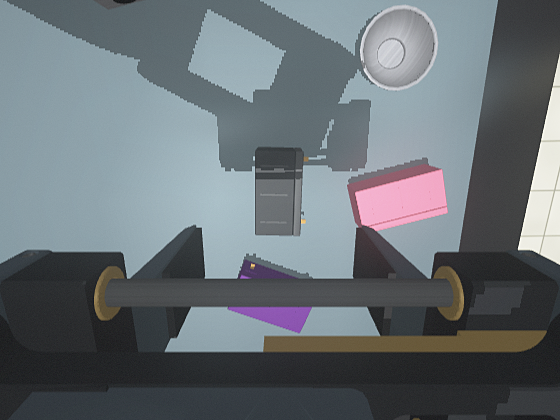

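```bash
python3 - <<'E'
from h import *
p=dict(np.load("pics/w8.npz"))
f=lambda q:(np.array(q,float)+.5)/[5,4.2]-.5+[200,125]
P=ray(p,f([(276,107),(517,107),(499,465),(276,462)]),43);print(P.round(1),P.mean(0),rect(P))
d=P[1]-P[2];print(np.degrees(np.arctan2(-d[0],d[1])));d=P[0]-P[3];print(np.degrees(np.arctan2(-d[0],d[1])))
P=ray(p,f([(531,143),(518,405)]),21.5);print(P.round(1),P.mean(0)); d=P[0]-P[1];print(np.degrees(np.arctan2(-d[0],d[1])),np.linalg.norm(d))
P=ray(p,f([(640+140,240),(760,430)]),43);print("pink",P.round(1))
s=env.state()
E
```

```text
[[ 612.2 -231.8   43. ]
 [ 663.3 -232.6   43. ]
 [ 659.7 -329.3   43. ]
 [ 608.5 -327.6   43. ]] [ 635.90838715 -280.30834896   43.        ] ((635.9052734375, -280.09588623046875), (96.94281768798828, 51.17775344848633), 87.83383178710938)
-2.1661658254497334
-2.192773972742538
[[ 668.2 -244.5   21.5]
 [ 665.6 -319.4   21.5]] [ 666.87480854 -281.92759441   21.5       ]
-1.971997392064913 74.95158056123377
pink [[ 720.9 -267.8   43. ]
 [ 719.  -320.1   43. ]]
```

```bash
python3 -m creep '{"offset":[[-0.003,0.0003,0.06],[0,0,0.06],[0,0,0.045],[0,0,0.02],[0,0,0]],"rotation":[[0,0,1.2],[0,0,0],[0,0,0],[0,0,0],[0,0,0]]}'
python3 -m creep '{"offset":[[0,0,0.007],[0,0,0.004],[0,0,0]],"rotation":[[0,0,0],[0,0,0],[0,0,0]]}'
python3 -c "
from h import *
st()"
```

```text
time_s: 11.28
ee_pos: [635.1, -280.1, 16.0]
ee_rot: [-179.8, -0.1, 87.9]
force: [-1.1, 0.7, 0.8]
gripper_width: 91.3
time_s: 11.65
ee_pos: [636.4, -281.7, 6.9]
ee_rot: [180.0, 0.0, 87.8]
force: [-0.3, 0.5, -0.4]
gripper_width: 91.3
t 11.65 pos [ 636.4 -281.7    6.9] rot [1.7996e+02 1.0000e-02 8.7790e+01] F [-0.3  0.5 -0.4] w 91.3
```

Good; close with 50 N.

```bash
python3 -m creep '{"offset":[[0,0,0.001],[0,0,0],[0,0,0],[0,0,0],[0,0,0]],"rotation":[[0,0,0],[0,0,0],[0,0,0],[0,0,0],[0,0,0]]}' 0.6 50
python3 -m creep '{"offset":[[0,0,-0.01],[0,0,-0.02],[0,0,-0.04],[0,0,0]],"rotation":[[0,0,0],[0,0,0],[0,0,0],[0,0,0]]}'
python3 -c "
from h import *
st(); snap('wrist','w9')"
```

```text
time_s: 12.28
ee_pos: [635.1, -281.6, 5.4]
ee_rot: [-179.9, -0.0, 87.8]
force: [-4.3, 1.3, 2.0]
gripper_width: 51.7
time_s: 12.78
ee_pos: [639.0, -282.7, 78.6]
ee_rot: [179.5, 0.2, 87.8]
force: [0.2, 0.4, -6.5]
gripper_width: 51.7
t 12.78 pos [ 639.  -282.7   78.6] rot [1.7954e+02 1.6000e-01 8.7780e+01] F [ 0.2  0.4 -6.5] w 51.7
```

View pics/w9.png

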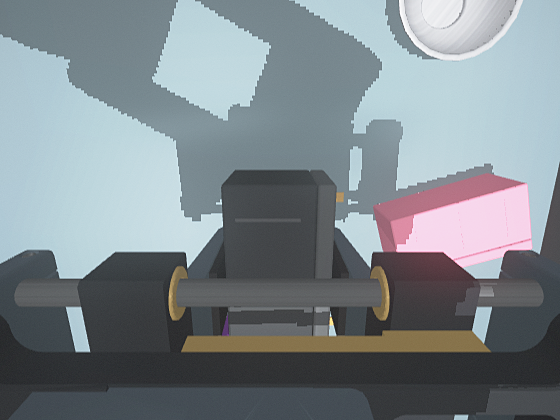

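```bash
python3 - <<'E'
from h import *
rows([637,-282,76],87.8,[(632,-270,130,88.3),(622,-246,160,89.3),(499,34.3,160,101.5)],smax=56)
E
```

```text
{"offset": [[0.0118, -0.0055, -0.054], [0.0237, -0.0107, -0.03], [0.0465, -0.0211, 0.0], [0.0472, -0.0194, 0.0], [0.0478, -0.0177, 0.0]], "rotation": [[0, 0, -0.5], [0, 0, -1.0], [0, 0, -2.03], [0, 0, -2.03], [0, 0, -2.03]]}
{"offset": [[0.0484, -0.016, 0.0], [0.049, -0.0143, 0.0], [0.0495, -0.0125, 0.0]], "rotation": [[0, 0, -2.03], [0, 0, -2.03], [0, 0, -2.03]]}
```

```bash
python3 -m creep '{"offset": [[0.0118, -0.0055, -0.054], [0.0237, -0.0107, -0.03], [0.0465, -0.021, 0.0], [0.047, -0.0194, 0.0], [0.048, -0.0177, 0.0]], "rotation": [[0, 0, -0.5], [0, 0, -1.0], [0, 0, -2.03], [0, 0, -2.03], [0, 0, -2.03]]}'
python3 -m creep '{"offset": [[0.0484, -0.016, 0.0], [0.049, -0.0143, 0.0], [0.035, -0.008, 0.0],[0.0145,-0.0045,0],[0,0,0]], "rotation": [[0, 0, -2.03], [0, 0, -2.03], [0, 0, -2.03],[0,0,0],[0,0,0]]}'
python3 -m creep '{"offset":[[0,0,0],[0,0,0]],"rotation":[[0,0,0],[0,0,0]]}'
python3 -c "
from h import *
st(); snap('wrist','w10')"
```

```text
time_s: 13.45
ee_pos: [557.9, -103.7, 156.9]
ee_rot: [-179.8, -0.1, 95.4]
force: [0.6, 1.2, -5.1]
gripper_width: 52.0
time_s: 14.08
ee_pos: [497.2, 34.7, 158.3]
ee_rot: [-179.9, 0.0, 101.5]
force: [-0.5, -0.4, -5.7]
gripper_width: 51.8
time_s: 14.32
ee_pos: [498.5, 33.5, 159.2]
ee_rot: [180.0, 0.0, 101.4]
force: [-0.4, -0.4, -6.4]
gripper_width: 51.4
t 14.32 pos [498.5  33.5 159.2] rot [1.8000e+02 2.0000e-02 1.0138e+02] F [-0.4 -0.4 -6.4] w 51.4
```

View pics/w10.png

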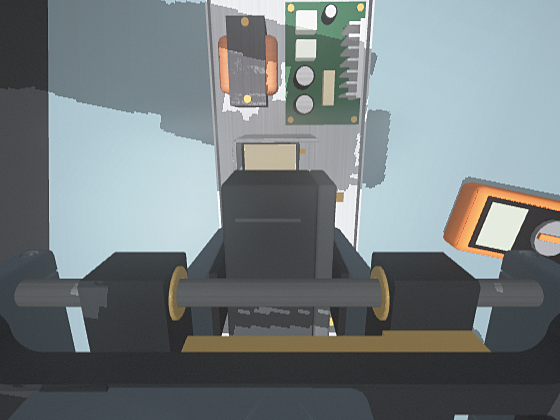

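```bash
python3 -m creep '{"offset":[[0.003,0,0.045],[0,0,0.03],[0,0,0.01],[0,0,0],[0,0,0]],"rotation":[[0,0,-0.1],[0,0,0],[0,0,0],[0,0,0],[0,0,0]]}'
python3 -c "
from h import *
st(); p,im=snap('wrist','w11')
cv2.imwrite('pics/w11z.png',cv2.resize(im[100:260,180:380,::-1],None,fx=4,fy=3.75,interpolation=cv2.INTER_CUBIC))
snap('scene','s11')"
```

```text
time_s: 15.0
ee_pos: [498.8, 37.3, 75.7]
ee_rot: [179.8, 0.0, 101.5]
force: [0.1, -0.6, -6.3]
gripper_width: 52.0
t 15.0 pos [498.8  37.3  75.7] rot [1.7983e+02 2.0000e-02 1.0155e+02] F [ 0.1 -0.6 -6.3] w 52.0
```

View pics/w11z.png

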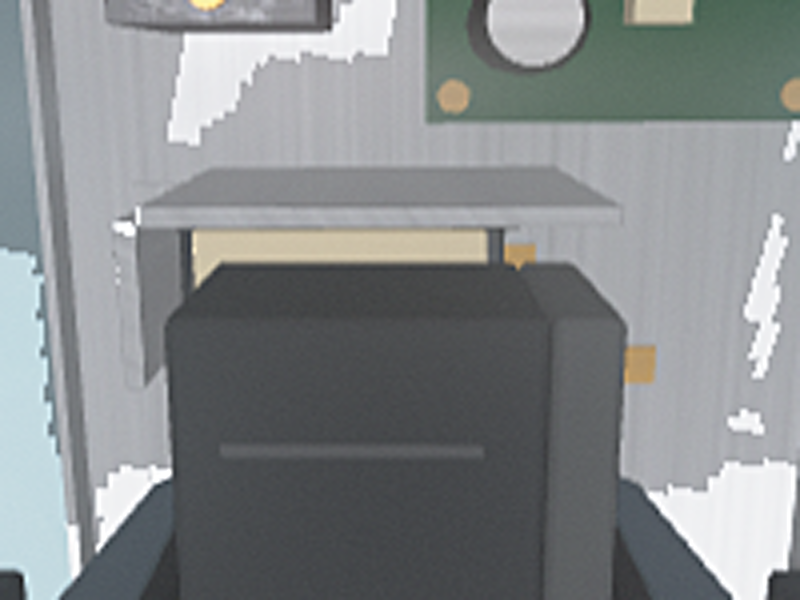

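```bash
python3 -m creep '{"offset":[[0,0,0.008],[0,0,0.0045],[0,0,0],[0,0,0]],"rotation":[[0,0,0],[0,0,0],[0,0,0],[0,0,0]]}'
python3 - <<'E'
from h import *
p=dict(np.load("pics/w11.npz"))
f=lambda q:(np.array(q,float)+.5)/[4,3.75]-.5+[180,100]
c,s=np.cos(np.radians(11.5)),np.sin(np.radians(11.5)); M=np.array([[c,s],[-s,c]])
o=np.array([490.7,42.2])
for n,q,z in (("bat end bottom",[(220,264),(576,264)],70.3),("bat end top",[(170,325),(624,325)],113.3),("endfence",[(142,228),(622,220)],80),("tcp",None,0)):
    P=ray(p,f(q),z)[:,:2] if q else np.array([[498.8,37.3]]); print(n,((P-o)@M.T).round(1).tolist())
st()
E
```

```text
time_s: 15.6
ee_pos: [497.3, 37.4, 61.8]
ee_rot: [-180.0, -0.0, 101.6]
force: [0.1, 0.8, -6.6]
gripper_width: 52.2
bat end bottom [[-17.0, 42.1], [34.2, 42.0]]
bat end top [[-16.8, 41.9], [33.3, 41.9]]
endfence [[-26.0, 48.9], [38.7, 50.0]]
tcp [[7.0, -6.4]]
t 15.6 pos [497.3  37.4  61.8] rot [-1.7998e+02 -1.0000e-02  1.0157e+02] F [ 0.1  0.8 -6.6] w 52.2
```

```bash
python3 -m creep '{"offset":[[0.002,-0.002,-0.0008],[0.002,-0.002,0],[0.0015,-0.0025,0],[0,0,0],[0,0,0]],"rotation":[[0,0,0],[0,0,0],[0,0,0],[0,0,0],[0,0,0]]}'
python3 -c "
from h import *
st(); p,im=snap('wrist','w12')
cv2.imwrite('pics/w12z.png',cv2.resize(im[100:260,180:380,::-1],None,fx=4,fy=3.75,interpolation=cv2.INTER_CUBIC))"
```

```text
time_s: 16.23
ee_pos: [490.0, 41.5, 62.8]
ee_rot: [180.0, -0.0, 101.6]
force: [-0.0, -0.2, -6.0]
gripper_width: 51.8
t 16.23 pos [490.   41.5  62.8] rot [ 1.7999e+02 -1.0000e-02  1.0157e+02] F [-0.  -0.2 -6. ] w 51.8
```

View pics/w12z.png

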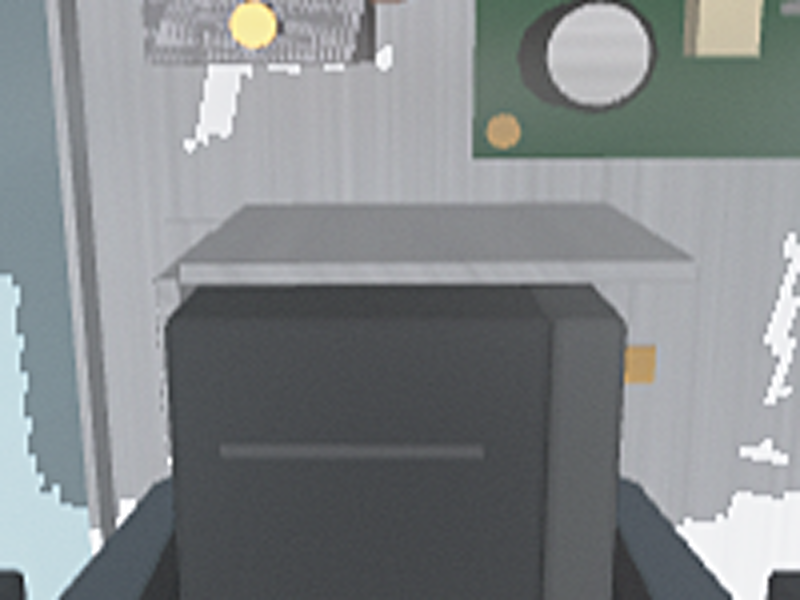

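```bash
python3 -m creep '{"offset":[[0,0,0.001],[0,0,0.0005],[0,0,0]],"rotation":[[0,0,0],[0,0,0],[0,0,0]]}'
python3 -c "
from h import *
st()"
```

```text
time_s: 16.65
ee_pos: [490.0, 41.5, 61.3]
ee_rot: [-180.0, -0.0, 101.6]
force: [-0.6, 0.1, -3.3]
gripper_width: 51.6
t 16.65 pos [490.   41.5  61.3] rot [-1.8000e+02 -1.0000e-02  1.0156e+02] F [-0.6  0.1 -3.3] w 51.6
```

Touching lightly. Now push in the end-fence direction (tool +x) and towards the side fence (tool −y).

```bash
cat >> h.py <<'E'
def fc(yaw=11.5):
    s=st(); c,q=np.cos(np.radians(yaw)),np.sin(np.radians(yaw)); f=s["force"]; d=s["ee_pos"][:2]-[490.7,42.2]
    print("chassis F x,y",round(c*f[0]+q*f[1],1),round(-q*f[0]+c*f[1],1),"d",round(c*d[0]+q*d[1],2),round(-q*d[0]+c*d[1],2),"torque",s["torque"].round(2))
E
python3 -m creep '{"offset":[[0.0005,-0.0005,0],[0.0005,-0.0005,0],[0,0,0]],"rotation":[[0,0,0],[0,0,0],[0,0,0]]}'; python3 -c "
from h import *
fc()"
```

```text
time_s: 17.02
ee_pos: [489.9, 41.8, 61.5]
ee_rot: [179.9, 0.1, 101.6]
force: [3.7, -4.7, -5.0]
gripper_width: 51.7
t 17.02 pos [489.9  41.8  61.5] rot [1.7988e+02 7.0000e-02 1.0159e+02] F [ 3.7 -4.7 -5. ] w 51.7
chassis F x,y 2.6 -5.4 d -0.91 -0.23 torque [-0.81 -0.51  0.03]
```

```bash
for i in 1; do python3 -m creep '{"offset":[[0.0005,-0.0005,0],[0.0005,-0.0005,0],[0,0,0]],"rotation":[[0,0,0],[0,0,0],[0,0,0]]}'; done; python3 -c "
from h import *
fc()"
```

```text
time_s: 17.4
ee_pos: [489.9, 41.8, 61.7]
ee_rot: [179.7, 0.2, 101.6]
force: [4.5, -7.2, -7.1]
gripper_width: 51.9
t 17.4 pos [489.9  41.8  61.7] rot [179.75   0.18 101.63] F [ 4.5 -7.2 -7.1] w 51.9
chassis F x,y 3.0 -7.9 d -0.87 -0.21 torque [-1.41 -0.92  0.01]
```

```bash
python3 -m creep '{"offset":[[0.001,-0.001,0.0003],[0.0005,-0.001,0],[0,0,0]],"rotation":[[0,0,0],[0,0,0],[0,0,0]]}';  python3 -c "
from h import *
fc()"
python3 -m creep '{"offset":[[0,-0.001,0.0003],[0,-0.001,0],[0,0,0]],"rotation":[[0,0,0],[0,0,0],[0,0,0]]}';  python3 -c "
from h import *
fc()
p,im=snap('wrist','w13')
cv2.imwrite('pics/w13z.png',cv2.resize(im[100:260,180:380,::-1],None,fx=4,fy=3.75,interpolation=cv2.INTER_CUBIC))"
```

```text
time_s: 17.77
ee_pos: [489.9, 41.9, 61.9]
ee_rot: [179.5, 0.3, 101.7]
force: [9.2, -12.4, -7.9]
gripper_width: 52.1
t 17.77 pos [489.9  41.9  61.9] rot [179.49   0.33 101.67] F [  9.2 -12.4  -7.9] w 52.1
chassis F x,y 6.6 -14.0 d -0.85 -0.16 torque [-2.28 -1.6  -0.14]
time_s: 18.15
ee_pos: [489.4, 41.7, 62.0]
ee_rot: [179.3, 0.3, 101.6]
force: [9.9, -11.4, -8.0]
gripper_width: 51.6
t 18.15 pos [489.4  41.7  62. ] rot [179.31   0.33 101.64] F [  9.9 -11.4  -8. ] w 51.6
chassis F x,y 7.4 -13.1 d -1.38 -0.21 torque [-2.14 -1.89 -0.2 ]
```

View pics/w13z.png

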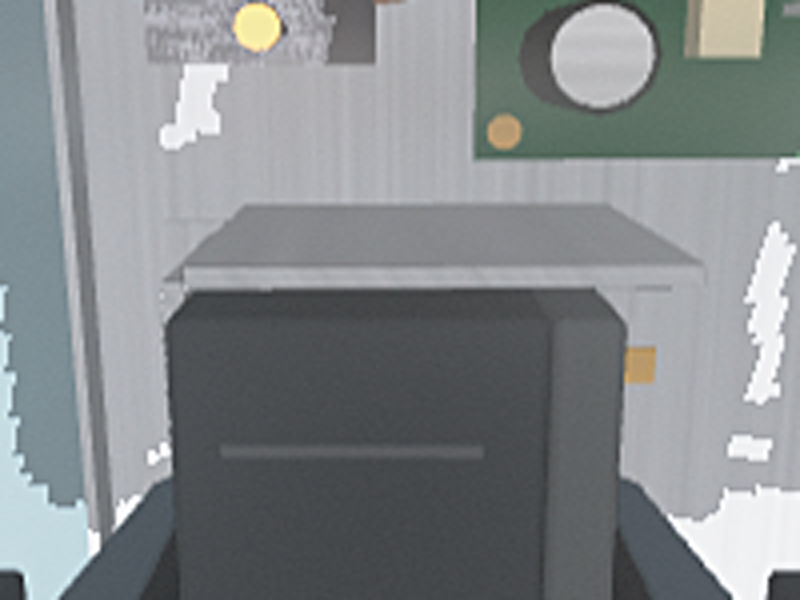

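```bash
python3 -m creep '{"offset":[[0,0,0.0004],[0,-0.0005,0.0004],[0,-0.0005,0],[0,0,0]],"rotation":[[0.3,0.15,0],[0.4,0.15,0],[0,0,0],[0,0,0]]}';  python3 -c "
from h import *
fc()"
python3 -m creep '{"offset":[[0,-0.001,0],[0,-0.001,0],[0,0,0]],"rotation":[[0.2,0,0],[0,0,0],[0,0,0]]}';  python3 -c "
from h import *
fc()"
```

```text
time_s: 18.7
ee_pos: [488.7, 41.7, 61.5]
ee_rot: [180.0, 0.0, 101.7]
force: [10.3, -10.2, -4.8]
gripper_width: 51.8
t 18.7 pos [488.7  41.7  61.5] rot [1.7997e+02 3.0000e-02 1.0166e+02] F [ 10.3 -10.2  -4.8] w 51.8
chassis F x,y 8.0 -12.0 d -2.02 -0.14 torque [-1.88 -1.91 -0.05]
time_s: 19.08
ee_pos: [488.7, 41.6, 61.5]
ee_rot: [179.9, 0.0, 101.7]
force: [15.0, -8.7, -9.5]
gripper_width: 51.5
t 19.07 pos [488.7  41.6  61.5] rot [1.7992e+02 4.0000e-02 1.0166e+02] F [15.  -8.7 -9.5] w 51.5
chassis F x,y 13.0 -11.5 d -2.08 -0.14 torque [-1.68 -2.66  0.06]
```

```bash
python3 -m creep '{"offset":[[0.0005,-0.001,0],[0.0005,-0.0005,0.0003],[0,0,0]],"rotation":[[0.3,0.1,0],[0,0,0],[0,0,0]]}';  python3 -c "
from h import *
fc()"
python3 -m creep '{"offset":[[0.0005,-0.0005,0.0003],[0.0005,-0.0005,0.0003],[0,0,0]],"rotation":[[0.1,0.2,0],[0,0,0],[0,0,0]]}';  python3 -c "
from h import *
fc()
p,im=snap('wrist','w14')
cv2.imwrite('pics/w14z.png',cv2.resize(im[100:260,180:380,::-1],None,fx=4,fy=3.75,interpolation=cv2.INTER_CUBIC))
p,im=snap('scene','s14')
cv2.imwrite('pics/s14z.png',cv2.resize(im[90:230,230:390,::-1],None,fx=5,fy=4.2,interpolation=cv2.INTER_CUBIC))
"
```

```text
time_s: 19.45
ee_pos: [488.6, 41.7, 61.6]
ee_rot: [-180.0, 0.0, 101.7]
force: [16.8, -11.3, -10.9]
gripper_width: 51.5
t 19.45 pos [488.6  41.7  61.6] rot [-1.7995e+02  5.0000e-02  1.0171e+02] F [ 16.8 -11.3 -10.9] w 51.5
chassis F x,y 14.2 -14.5 d -2.13 -0.12 torque [-2.22 -3.18  0.05]
time_s: 19.82
ee_pos: [488.6, 41.7, 61.6]
ee_rot: [-180.0, -0.0, 101.7]
force: [18.6, -14.1, -8.9]
gripper_width: 52.0
t 19.82 pos [488.6  41.7  61.6] rot [-1.7998e+02 -4.0000e-02  1.0175e+02] F [ 18.6 -14.1  -8.9] w 52.0
chassis F x,y 15.4 -17.5 d -2.14 -0.06 torque [-2.88 -3.37 -0.01]
```

View pics/w14z.png

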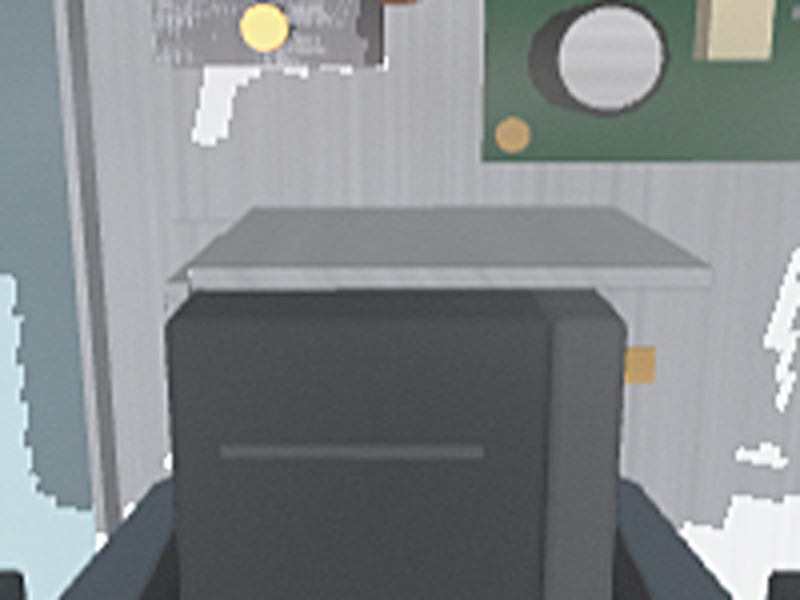

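View pics/s14z.png

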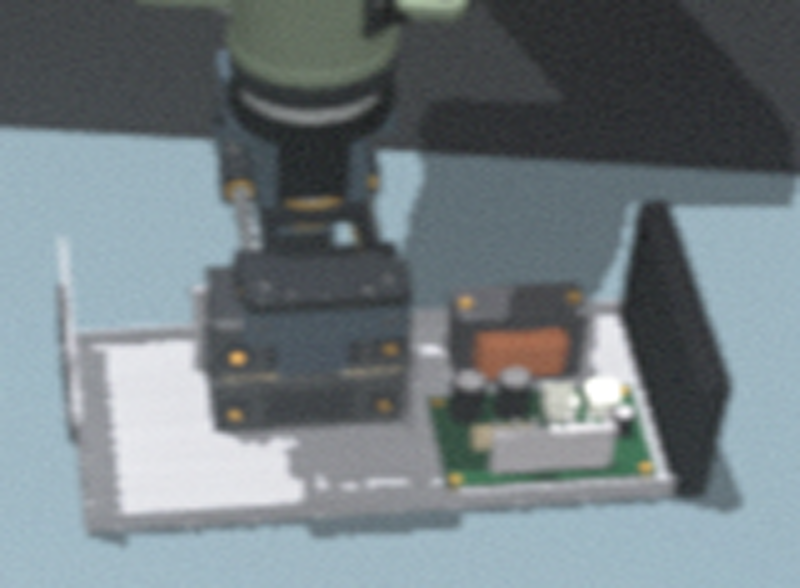

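```bash
python3 -m creep '{"offset":[[0,-0.001,0.0005],[0,-0.001,0.0005],[0,0,0]],"rotation":[[0,0.2,0],[0,0,0],[0,0,0]]}';  python3 -c "
from h import *
fc()"
python3 -m creep '{"offset":[[0,0,0.0005],[0,0,0.0005],[0,0,0]],"rotation":[[0,0,0],[0,0,0],[0,0,0]]}';  python3 -c "
from h import *
fc()"
```

```text
time_s: 20.3
ee_pos: [488.6, 41.8, 61.6]
ee_rot: [179.8, -0.2, 101.8]
force: [20.4, -12.3, -5.9]
gripper_width: 52.1
t 20.3 pos [488.6  41.8  61.6] rot [179.77  -0.23 101.78] F [ 20.4 -12.3  -5.9] w 52.1
chassis F x,y 17.6 -16.1 d -2.15 0.04 torque [-2.87 -3.54  0.16]
time_s: 20.68
ee_pos: [488.6, 41.8, 61.6]
ee_rot: [179.8, -0.2, 101.8]
force: [17.9, -12.8, 2.7]
gripper_width: 51.6
t 20.68 pos [488.6  41.8  61.6] rot [179.75  -0.22 101.78] F [ 17.9 -12.8   2.7] w 51.6
chassis F x,y 15.0 -16.1 d -2.12 0.0 torque [-2.82 -3.05  0.15]
```

```bash
python3 -m creep '{"offset":[[0,-0.0005,0],[0,0,0],[0,0,0],[0,0,0],[0,0,0]],"rotation":[[0.2,-0.2,0],[0,0,0],[0,0,0],[0,0,0],[0,0,0]]}';  python3 -c "
from h import *
fc()"
python3 -m creep '{"offset":[[0,0,0],[0,0,0],[0,0,0],[0,0,0],[0,0,0]],"rotation":[[0,0,0],[0,0,0],[0,0,0],[0,0,0],[0,0,0]]}';  python3 -c "
from h import *
fc()
snap('top','t15')
p,im=snap('scene','s15')
cv2.imwrite('pics/s15z.png',cv2.resize(im[130:200,255:335,::-1],None,fx=9,fy=8,interpolation=cv2.INTER_CUBIC))
"
```

```text
time_s: 21.3
ee_pos: [488.6, 41.7, 61.5]
ee_rot: [179.9, -0.0, 101.8]
force: [19.0, -14.6, 0.8]
gripper_width: 51.9
t 21.3 pos [488.6  41.7  61.5] rot [ 1.7989e+02 -4.0000e-02  1.0177e+02] F [ 19.  -14.6   0.8] w 51.9
chassis F x,y 15.7 -18.1 d -2.18 -0.06 torque [-2.17 -3.31  0.35]
time_s: 21.92
ee_pos: [488.6, 41.7, 61.5]
ee_rot: [179.9, -0.0, 101.8]
force: [18.1, -13.7, 1.4]
gripper_width: 52.0
t 21.93 pos [488.6  41.7  61.5] rot [ 1.7989e+02 -4.0000e-02  1.0176e+02] F [ 18.1 -13.7   1.4] w 52.0
chassis F x,y 15.0 -17.0 d -2.18 -0.07 torque [-2.16 -3.33  0.33]
```

View pics/s15z.png

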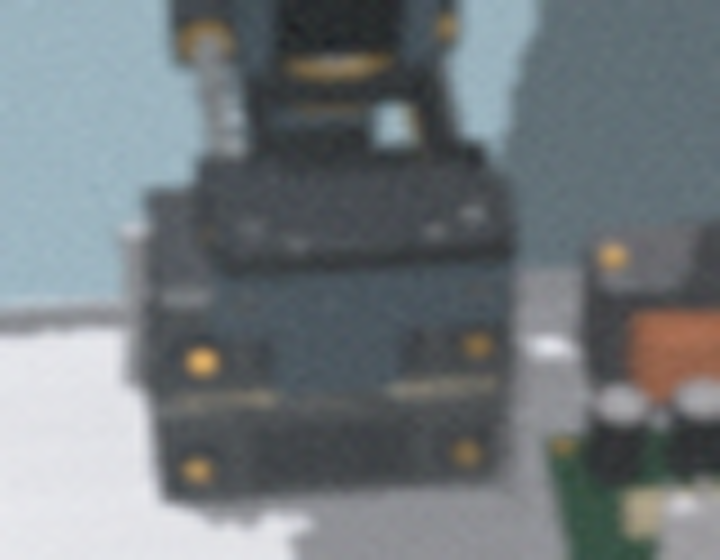

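View pics/s15.png

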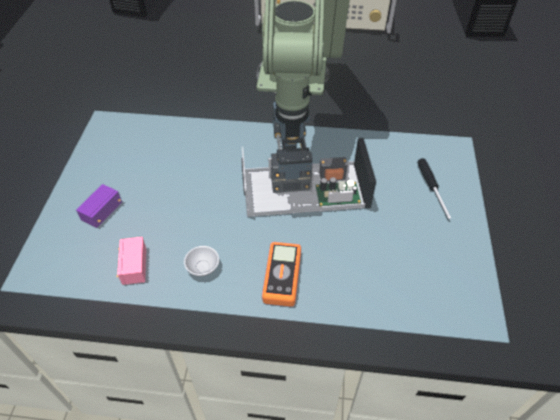

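```bash
python3 -c "
from h import *
print(env.job_done()); fc()"
```

```text
the job is handed in; nothing more can be done
None
the job is handed in; nothing more can be done
```

The separator sheet and the loose battery are stacked in the bay, and I handed the job in at about 22 s with the arm still gripping and pressing the battery into the corner. No verdict was reported.

- **Sheet:** I laid it on the fitted battery and let it go. In the wrist picture taken afterwards it sat within about 1 mm of centre and square to the battery.
- **Loose battery:** I gripped it across its smooth middle and set it on the sheet with its terminals facing chassis +x, above the lower ones.
- **Corner push:** The last reading showed about 15 N against the side fence and 17 N against the end fence. It also showed a light push down and 0.1° of tilt. The position stopped changing under extra push, so I took both fences to be touching.
- **Surroundings:** In the last scene picture the meter, screwdriver, dish and both look-alikes are where they started, and the lower battery looks unmoved.
- **Checks that did not fully agree:**
  - The camera put the end fence 0.5–1.5 mm further than where the battery stopped. That is within the 2 mm calibration, and I trusted the force and the stopped motion instead.
  - The tool tilted by about 0.8° during the first push, and I corrected it before the final press.
  - The gripper hid the sheet's final position once the battery was on it. I could only see its edge still between the two batteries in the scene picture.

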